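Spring the hidden drawer catch with a rod

TASK

The drawer of the little plywood cabinet is held shut by a hidden spring catch. Take the beech rod from its wooden stand, push it down through the slot in the cabinet's top, feel along the slot for the catch pad and press it gently (never more than 25 N on the cabinet) until the drawer springs open while the rod is still in the slot. Then put the rod back upright in the hole of its stand, let go of it, and leave the drawer open and the other things on the bench undisturbed.

Things in the scene. Friction and masses are not known exactly. Their poses are not given: they have to be found in the camera images.
- cabinet: Plywood cabinet fixed to the bench, 150 (its x, depth) x 190 (its y, width) x 100 mm high. Origin at the centre of its underside, z up; its front, with the drawer, faces its -x. It may stand to the left or right of the robot, yawed.
- slot (a point): Centre of the slot in the cabinet's top, at the upper face (100 mm above the bench, 40 mm behind the cabinet's centre). The slot has a thin brass rim, is 17 mm wide along the cabinet's x and 70 mm long along its y; the top is 9 mm thick. Beside the catch pad there is nothing to meet within 70 mm below the top.
- under_slot (a point): Point 38 mm straight below point slot, NOT the pad itself: middle of the region where the hidden steel catch pad lies. The pad is level, 18 mm along the slot (cabinet y), 22 mm across it. Its centre is up to 22 mm to either side along the slot and its upper face is 32 to 44 mm below the cabinet's top; both differ each time and are not measured.
- drawer (a joint): Opening of the drawer in m: under 0.002 while latched, 0.035 fully open; slides toward cabinet -x and cannot be pulled while latched. Pressing the pad down meets a spring: 2 N at first, about 6 N after 5 mm, where the drawer is freed and a weak spring throws and keeps it open; after 10 mm, at 9 N, comes a hard stop (force rises steeply). The pad springs back up.
- drawer_knob (a point): Round dark knob on the drawer front, 22 mm across, 50 mm above the bench, 15 mm in front of the drawer's face and, with the drawer shut, 90 mm in front of the cabinet's centre.
- stand: Dark wooden block fixed to the bench, 70 x 70 x 50 mm high, yawed. Origin at the centre of its underside, z up. In the middle of its top is a square hole, 17 x 17 mm, 40 mm deep, lightly chamfered, with its sides parallel to the block's; it holds the rod.
- rod_centre (a point): Centre (half-way along) of the straight beech rod: square section 12 x 13 mm, 120 mm long, 15 g. It starts upright on the floor of the stand's hole, sides parallel to the hole's, its top 130 mm and its centre 70 mm above the bench. Its length is the y axis here, pointing up at the start.
- rod_tip (a point): Middle of the rod's lower end, 60 mm below rod_centre along the rod. Axes as rod_centre.
- oak_offcut: Small plain oak block, 36 x 85 x 29 mm, loose on the bench, a bystander to be left alone. Origin at the centre of its underside.
- sanding_block: Cork sanding block, 65 x 112 x 32 mm, loose on the bench, a bystander to be left alone. Origin at the centre of its underside.
- screw_tin: Flat hinged tin, 62 x 94 x 22 mm, loose on the bench, a bystander to be left alone. Origin at the centre of its underside.
- rod: The whole rod; its origin lies 6.5 mm beside rod_centre, on the rod's face; use rod_centre instead.
There are look-alikes about, which are no part of the job. Leave any black or yellow look-alike of the rod alone. There is more than one size of the stand; the one meant has the size given above.

How it is judged:
By the outcome, as a careful person would: the job done as asked, in the order asked, and still so for the second after the job is handed in, with the robot touching nothing.
It also fails if it takes over 72 s, if anything falls off the work surface, if the arm or the gripper's body presses on something with over 40 N, if the wrist force passes 120 N, or if a joint passes its speed limit or range.

ROBOT

A 6-joint arm with a two-finger parallel gripper is mounted at the origin on a cart in front of the work surface, level with it; the furniture and walls round the work are solid. World frame = base frame: x ahead of the robot, y to its left, z up, the work surface at z = 0. Lengths are in m, angles in rad, forces in N, time in s.
With the tool pointing down it reaches from about 0.35 to 0.775 m from the base axis. Payload 7.3 kg.
Tool frame: the origin (TCP) lies at the very end of the fingers, on their centre line; the grasp point (between the pads) lies 19 mm behind it; z points along the fingers, y is the line along which they close (so a half turn about z gives the same grasp; the last joint's range is limited). The gripper opens to 92 mm and grips with 3 to 60 N. Pads are 19 mm wide; open, the fingers measure 130 mm over their backs; the gripper's body (75 mm by 190 mm) begins 47 mm behind the grasp point.
Start: joints at [1.045, 0.342, 1.524, -0, 1.275, -0.146], TCP at [0.195, 0.488, 0.227] pointing down, gripper open.
Joint ranges: [-2.53, 2.53], [-0.77, 2.02], [0.04, 2.7], [-1, 4.14], [0.28, 2.66], [-3.11, 3.11]. Speed limits (rad/s): [2.57, 2.57, 3.14, 3.14, 3.14, 3.14].

INTERFACE

Orientations are given as [roll, pitch, yaw] about the fixed x, y, z axes, in that order (R = Rz(yaw) Ry(pitch) Rx(roll)).
In Python, from cell import robot gives the robot as it stands. The module is installed in compiled form; this text tells all that it offers.
- The arm moves only by the tool arm_command, never from a script. Its argument "moves" is a list of rows, each a list of 3 entries, a list of its own where there are three numbers: the shift along the tool's x, y, z in m, then the turn, a rotation vector about the tool's x, y, z in rad, then the finger opening in m, from 0 to 0.0918. In form: [[[dx, dy, dz], [ax, ay, az], claw], ...]. A call has exactly 5 rows; each row is the pose to reach, as a shift and turn from the pose commanded when the call began, along the tool's axes at that moment; what a row does not reach only later rows make up. A row lasts 1/10 s, in which the tool goes at most 50 mm and 8.59 degrees, less where a joint would pass 70% of its speed; a pose out of reach is approached as far as the arm can. A call with a gripper value outside its range is refused whole. The fingers move at their own pace and stop on an object; "squeeze" is the grip in N (left out, the last holds). Time passes only in rows, so rows that repeat a pose let the fingers close, or fill a call up. It gives the time, the measured TCP pose, the force, the opening and the grip force at its end, in the units of the state.
- robot.observe(): the state, without advancing time (a new reading comes with each control period).
- robot.read_camera(name): name is "side" or "top" or "wrist"; returns the picture (400x640x3 uint8, red, green, blue); there is no depth.
- robot.camera_model(name): a dict with "fx", "fy", "cx", "cy" (pixels), "k1" (the pictures are not rectified: a ray, as slopes to the right and down, at radius r is drawn at 1 + k1 r^2 times it, then the intrinsics apply), "R" (3x3) and "t" (3): a world point X has camera coordinates R X + t. Camera axes: x right, y down, z forward; pixel columns grow to the right and rows downward; lengths in m; the calibration is good to about 2 mm. A picture is of the moment at which its call begins: read the wrist's pose just before it. camera_model takes no time and is no camera call; for the wrist camera it gives the pose at the moment of the call.
- robot.hand_in(): hands the job in; it is judged then, once.
The state is a dict: "time": time; "qpos": joint angles; "qvel": joint speeds; "joint_efforts": joint torques, N m; "tool_pos": TCP position; "tool_rot": TCP orientation; "contact_force": force on the tool from outside, world axes, zero at the start; "torque": the same for the moment, N m; "opening": finger opening in m; "grip_force": force on a finger pad.
Only numpy, scipy, OpenCV 4.12 (cv2) and the standard library are available. Lean on these libraries where they do the work, as an engineer would, in place of code of your own. Each camera call takes 0.05 s, during which the arm holds its last target. There are 200 camera calls.

## Working session

There is one attempt and no reset: what is moved stays moved. The work goes in short steps, Python scripts to look and compute and a tool call to move; the robot and the scene stay as the last step left them, time stands still between calls to the robot, and variables do not carry over. Pictures are saved under pics/ and viewed, at most 10 in all, crops included, and the job is handed in when it is done.

Besides the shell and the picture viewer there is one more tool, called after "Emit:" by a JSON object that holds its "op" and its "data". arm_command: Moves the arm, as the interface text tells. Its arguments: {"type":"object","properties":{"moves":{"type":"array"},"squeeze":{"type":"number"}},"required":["moves"]}

```bash
mkdir -p pics; python3 - <<'E'
from cell import robot
import cv2,numpy as np
s=robot.observe();print(s)
for n in("side","top"):
    im=robot.read_camera(n);cv2.imwrite(f"pics/{n}0.png",im[:,:,::-1]);m=robot.camera_model(n);print(n,m)
E
```

```text
{'time': 0.0, 'qpos': array([ 1.04502609e+00,  3.42718511e-01,  1.52504410e+00, -2.86593509e-05,
        1.27537553e+00, -1.46008120e-01]), 'qvel': array([ 9.29921830e-05, -1.26471481e-03, -1.72285761e-03,  3.74771315e-05,
        7.89981213e-04, -1.52446811e-03]), 'joint_efforts': array([ 1.00502239e-03, -4.31234658e+01, -2.44226503e+01,  7.18686660e-02,
        5.58083807e-02, -1.23327836e-04]), 'tool_pos': array([0.19439859, 0.48723648, 0.22603769]), 'tool_rot': array([-3.14005963e+00, -1.97738863e-04,  2.76183875e+00]), 'contact_force': array([-0.72870545, -0.06967327, -0.4768309 ]), 'torque': array([ 0.03544263, -0.01396941, -0.00594452]), 'grip_force': 0.0, 'opening': 0.09143934645168003}
side {'fx': 486.7114772137589, 'fy': 486.7114772137589, 'cx': 323.23363700200036, 'cy': 194.37145374704164, 'k1': -0.06036667648085344, 'R': array([[ 0.84344772, -0.53666138,  0.02430011],
       [-0.21927813, -0.38521894, -0.8963947 ],
       [ 0.49042128,  0.75073359, -0.44259015]]), 't': array([-0.4746362 ,  0.20298314,  1.09821321])}
top {'fx': 396.09609415729466, 'fy': 396.09609415729466, 'cx': 326.7605791123645, 'cy': 197.31514032106418, 'k1': 0.026488566524947885, 'R': array([[ 0.0194066 , -0.99974793,  0.01128989],
       [-0.9810103 , -0.02122001, -0.19279137],
       [ 0.19298234, -0.00733407, -0.98117482]]), 't': array([-0.0189454 ,  0.55926904,  1.03629109])}
```

View pics/top0.png

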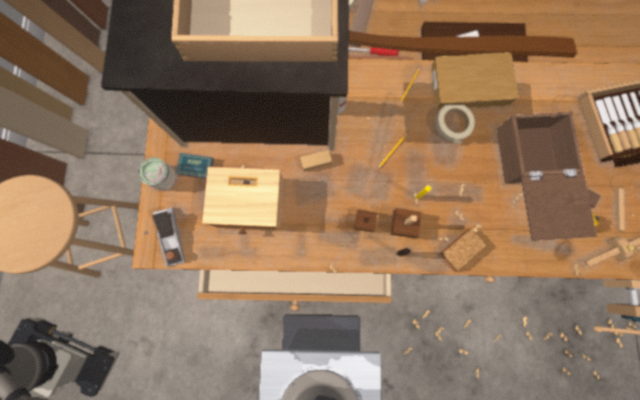

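View pics/side0.png

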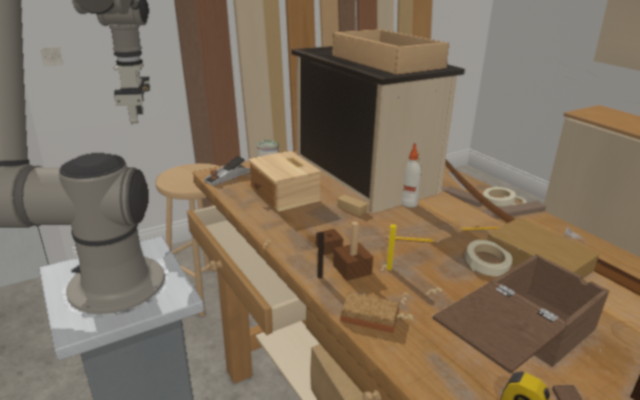

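The top view shows the cabinet at about (241,197), with its slot near (241,181) and its front facing down-image. The brown stand with the beech rod is at (406,222).

Things that could be mistaken for the targets:
- **Stand:** small stand (366,220), no rod.
- **Rod:** black rod (404,251) and yellow rod (423,192).
- **Choice:** the larger block at (406,222) holding the light beech rod (side view 354,240).

Next I'll check that choice in a close crop and measure.

```bash
cat > h.py <<'E'
from cell import robot
import cv2,numpy as np
def ray(m,px):
    px=np.atleast_2d(np.asarray(px,float)); d=(px-[m['cx'],m['cy']])/[m['fx'],m['fy']]; s=d.copy()
    for _ in range(20): s=d/(1+m['k1']*(s**2).sum(1,keepdims=True))
    D=np.c_[s,np.ones(len(s))]@m['R']; return -m['R'].T@m['t'],D
def onz(m,px,z):
    c,D=ray(m,px); return c+D*((z-c[2])/D[:,2])[:,None]
def proj(m,X):
    c=np.atleast_2d(X)@m['R'].T+m['t']; s=c[:,:2]/c[:,2:]; s=s*(1+m['k1']*(s**2).sum(1,keepdims=True))
    return s*[m['fx'],m['fy']]+[m['cx'],m['cy']]
E
python3 - <<'E'
from h import *
a=cv2.imread("pics/top0.png");m=robot.camera_model("top")
b=a[150:270,340:480];c=a[155:235,195:290]
o=np.zeros((600,800,3),np.uint8)
B=cv2.resize(b,None,fx=3.2,fy=3.2,interpolation=2);C=cv2.resize(c,None,fx=3.6,fy=3.6,interpolation=2)
o[:B.shape[0],:B.shape[1]]=B;o[:C.shape[0],455:455+C.shape[1]]=C
cv2.imwrite("pics/c1.png",o)
hsv=cv2.cvtColor(a,cv2.COLOR_BGR2HSV)
# cabinet top: bright pale
mk=cv2.inRange(hsv,(15,40,185),(32,160,255))
k=np.zeros_like(mk);k[155:240,195:290]=mk[155:240,195:290]
k=cv2.morphologyEx(k,cv2.MORPH_CLOSE,np.ones((9,9)))
cs=max(cv2.findContours(k,0,2)[0],key=cv2.contourArea);r=cv2.minAreaRect(cs);p=cv2.boxPoints(r);print("cab",r,onz(m,p,.1))
mk=cv2.inRange(hsv,(0,0,0),(20,255,110));k=np.zeros_like(mk);k[200:245,380:430]=mk[200:245,380:430]
cs=max(cv2.findContours(k,0,2)[0],key=cv2.contourArea);r=cv2.minAreaRect(cs);p=cv2.boxPoints(r);print("stand",r,onz(m,p,.05))
print("rodtop guess",onz(m,[[414,217]],.13))
E
```

```text
cab ((237.59075927734375, 202.36614990234375), (80.32058715820312, 75.21734619140625), 3.1798300743103027) [[0.43767677 0.32802354 0.1       ]
 [0.63757471 0.3336106  0.1       ]
 [0.63030018 0.11999071 0.1       ]
 [0.43017992 0.12223536 0.1       ]]
stand ((404.0540771484375, 224.17568969726562), (27.783428192138672, 23.015859603881836), 9.462322235107422) [[ 0.46449835 -0.17721122  0.05      ]
 [ 0.52725883 -0.18832     0.05      ]
 [ 0.51618513 -0.26337443  0.05      ]
 [ 0.45368624 -0.25144458  0.05      ]]
rodtop guess [[ 0.49857945 -0.22927148  0.13      ]]
```

View pics/c1.png

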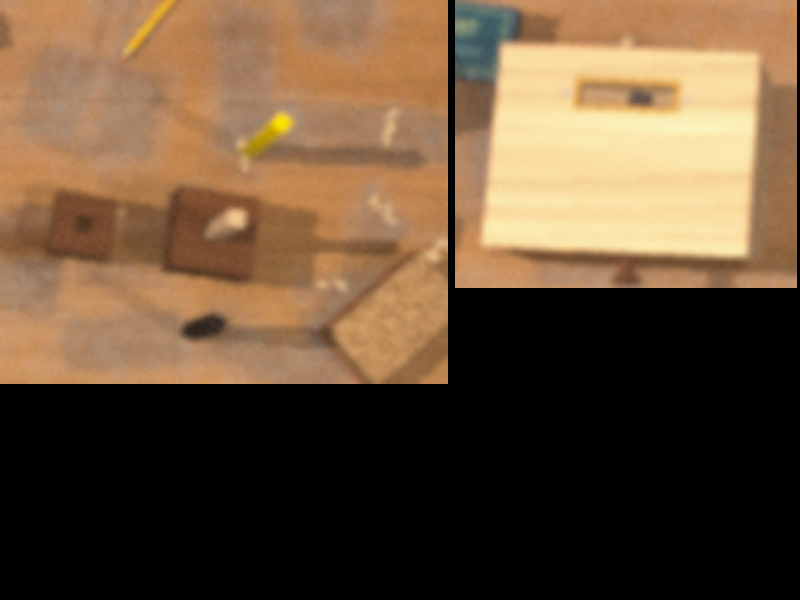

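The crop shows the beech rod standing in the larger block, with its top at crop (235,217). The small block is at (84,224), the yellow rod at (268,135) and the black rod at (205,326), and I'll leave all three alone. The slot with its brass rim runs from (573,92) to (682,92), with a dark spot near (640,98).

```bash
python3 - <<'E'
from h import *
m=robot.camera_model("top")
f=lambda P,s,o,z,dx=0: onz(m,(np.array(P,float)-[dx,0]+.5)/s-.5+o,z)
S=f([(178,188),(258,198),(245,280),(167,268)],3.2,(340,150),.05);print("stand",S.mean(0),S[:,:2].round(3).tolist(),np.linalg.norm(np.diff(S,axis=0),axis=1))
C=f([(500,43),(760,53),(750,257),(484,246)],3.6,(195,155),.1,455);print("cab",C.mean(0),C[:,:2].round(3).tolist(),np.linalg.norm(np.diff(C,axis=0),axis=1))
print("slot",f([(574,92),(682,95),(628,93)],3.6,(195,155),.1,455), "rod",f([(237,215)],3.2,(340,150),.13))
for n,A in(("stand",S),("cab",C)):
  for i,j in((0,1),(3,2)): d=A[i]-A[j];print(n,"y-axis yaw",np.arctan2(-d[0],d[1]))
  for i,j in((0,3),(1,2)): d=A[i]-A[j];print(n,"x-axis yaw",np.arctan2(d[1],d[0]))
w=robot.camera_model("wrist");s=robot.observe();R=cv2.Rodrigues(np.zeros(3))[0]
from scipy.spatial.transform import Rotation as Ro
T=Ro.from_euler('xyz',s['tool_rot']).as_matrix();c=-w['R'].T@w['t'];print("wristcam in tool",T.T@(c-s['tool_pos']),(w['R']@T).round(3),w['fx'])
E
```

```text
stand [ 0.49482271 -0.22525019  0.05      ] [[0.533, -0.197], [0.526, -0.265], [0.455, -0.252], [0.464, -0.186]] [0.0689907  0.07185419 0.06661675]
cab [0.54970101 0.21693476 0.1       ] [[0.627, 0.313], [0.624, 0.121], [0.472, 0.122], [0.476, 0.313]] [0.19199776 0.15201276 0.1910227 ]
slot [[0.59110666 0.25597749 0.1       ]
 [0.59062907 0.17676997 0.1       ]
 [0.59124722 0.21643078 0.1       ]] rod [[ 0.49896452 -0.22856722  0.13      ]]
stand y-axis yaw -0.10495324920300884
stand y-axis yaw -0.13200821348760805
stand x-axis yaw -0.14860650374504214
stand x-axis yaw -0.18086358716166984
cab y-axis yaw -0.016515421849097905
cab y-axis yaw -0.021647260028989652
cab x-axis yaw 0.001666286005812879
cab x-axis yaw -0.004880800152756101
wristcam in tool [ 0.06552035 -0.00136686 -0.15702331] [[-0.001  1.     0.   ]
 [-0.969 -0.001 -0.245]
 [-0.245 -0.     0.969]] 327.6644053950141
```

```bash
cat >> h.py <<'E'
from scipy.spatial.transform import Rotation as Ro
def plan(pos,yaw,s=None):
    s=s or robot.observe(); T=Ro.from_euler('xyz',s['tool_rot'])
    G=Ro.from_euler('xyz',[np.pi,0,yaw])
    return (T.inv().apply(np.array(pos)-s['tool_pos'])).round(4).tolist(),(T.inv()*G).as_rotvec().round(4).tolist()
def tri(ma,pa,mb,pb):
    c,D=ray(ma,pa);e,E=ray(mb,pb);D=D[0];E=E[0]
    x=np.linalg.lstsq(np.c_[D,-E],e-c,rcond=None)[0];p=c+D*x[0];q=e+E*x[1];return ((p+q)/2).round(3),np.linalg.norm(p-q).round(4)
E
python3 - <<'E'
from h import *
t=robot.camera_model("top");d=robot.camera_model("side")
print("yellow top",tri(t,[428.5,188],d,[391,226]),"black top",tri(t,[407,251],d,[320,234]),"beech top",tri(t,[413.5,217],d,[354,224]))
print("furn base",onz(t,[[184,140],[331,140]],0))
print(plan([.44,.13,.25],3.0))
print(plan([.496,-.226,.21],3.0))
E
```

```text
yellow top (array([ 0.575, -0.27 ,  0.121]), np.float64(0.0035)) black top (array([ 0.414, -0.213,  0.117]), np.float64(0.0019)) beech top (array([ 0.498, -0.228,  0.127]), np.float64(0.0015))
furn base [[ 0.73367435  0.41715276  0.        ]
 [ 0.74443144 -0.0171262   0.        ]]
([-0.3605, -0.2408, -0.0236], [-0.0013, -0.0004, -0.2382])
([-0.5445, -0.5506, 0.0167], [-0.0013, -0.0004, -0.2382])
```

Emit:
{"op": "arm_command", "data": {"moves": [[[-0.04, -0.027, -0.005], [0, 0, -0.06], 0.05], [[-0.08, -0.053, -0.01], [0, 0, -0.12], 0.05], [[-0.12, -0.08, -0.015], [0, 0, -0.18], 0.05], [[-0.16, -0.107, -0.02], [0, 0, -0.238], 0.05], [[-0.2, -0.134, -0.024], [0, 0, -0.238], 0.05]]}}

```text
time: 0.6
tool_pos: [0.3312, 0.2873, 0.2508]
tool_rot: [3.142, 0.0, 3.002]
contact_force: [1.3, -0.1, -0.9]
opening: 0.0565
grip_force: 0.0
```

```bash
python3 - <<'E'
from h import *
s=robot.observe();print(s['tool_pos'],s['tool_rot'],s['opening'])
print(plan([.44,.13,.25],3.0))
print(plan([.496,-.226,.21],3.0))
E
```

```text
[0.33123368 0.28732089 0.25082528] [3.14156395e+00 8.42582563e-06 3.00194381e+00] 0.0564683118363158
([-0.1296, -0.1406, 0.0008], [0.0, 0.0, 0.0019])
([-0.2346, -0.4854, 0.0408], [0.0, 0.0, 0.0019])
```

Emit:
{"op": "arm_command", "data": {"moves": [[[-0.033, -0.035, 0], [0, 0, 0], 0.05], [[-0.065, -0.07, 0], [0, 0, 0], 0.05], [[-0.098, -0.105, 0], [0, 0, 0], 0.05], [[-0.13, -0.14, 0], [0, 0, 0], 0.05], [[-0.145, -0.187, 0.005], [0, 0, 0], 0.05]]}}

```text
time: 1.1
tool_pos: [0.4499, 0.0817, 0.2458]
tool_rot: [3.141, 0.002, 3.0]
contact_force: [-0.0, 0.2, -0.2]
opening: 0.0499
grip_force: 0.0
```

Emit:
{"op": "arm_command", "data": {"moves": [[[-0.015, -0.047, 0.006], [0, 0, 0], 0.05], [[-0.03, -0.094, 0.012], [0, 0, 0], 0.05], [[-0.045, -0.141, 0.018], [0, 0, 0], 0.05], [[-0.06, -0.188, 0.024], [0, 0, 0], 0.05], [[-0.075, -0.235, 0.03], [0, 0, 0], 0.05]]}}

```text
time: 1.6
tool_pos: [0.4886, -0.1618, 0.2152]
tool_rot: [3.141, -0.0, 3.0]
contact_force: [-0.1, 0.5, 0.5]
opening: 0.0498
grip_force: 0.0
```

```bash
python3 - <<'E'
from h import *
s=robot.observe();print(s['tool_pos'],s['tool_rot'],s['opening'])
print(plan([.496,-.226,.21],3.0))
E
```

```text
[ 0.48861203 -0.16184783  0.21520479] [ 3.14122960e+00 -3.79136520e-04  2.99953512e+00] 0.04981667065842959
([-0.0164, -0.0625, 0.0052], [0.0004, -0.0004, -0.0005])
```

Emit:
{"op": "arm_command", "data": {"moves": [[[-0.008, -0.031, 0.003], [0, 0, 0], 0.05], [[-0.016, -0.062, 0.005], [0, 0, 0], 0.05], [[-0.016, -0.062, 0.005], [0, 0, 0], 0.05], [[-0.016, -0.062, 0.005], [0, 0, 0], 0.05], [[-0.016, -0.062, 0.005], [0, 0, 0], 0.05]]}}

```text
time: 2.1
tool_pos: [0.4957, -0.2225, 0.2105]
tool_rot: [3.141, -0.001, 3.0]
contact_force: [-0.2, -0.9, -0.6]
opening: 0.0499
grip_force: 0.0
```

```bash
python3 - <<'E'
from h import *
s=robot.observe();print(s['tool_pos'],s['tool_rot'],s['contact_force'])
m=robot.camera_model("wrist");a=robot.read_camera("wrist")[:,:,::-1];cv2.imwrite("pics/w1.png",a)
np.save("w1.npy",m,allow_pickle=True)
print(proj(m,[[.496,-.226,.13],[.496,-.226,.05],s['tool_pos']]))
E
```

```text
[ 0.49572114 -0.22251774  0.21053414] [ 3.14088141e+00 -6.57519897e-04  3.00039669e+00] [-0.24097274 -0.87049414 -0.6242017 ]
[[315.17976456 206.46068477]
 [315.78279157 184.6648649 ]
 [320.63435318 247.20128778]]
```

View pics/w1.png

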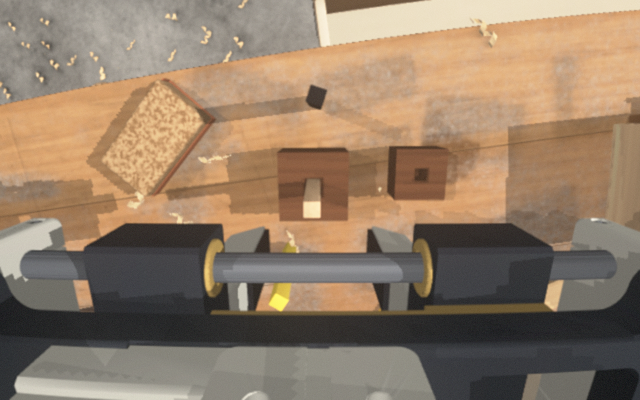

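The wrist view shows the stand top as a square of about (279,149) to (349,220). The rod's top face is near (312,206), with the decoys clear at (316,97), (280,298) and (420,173).

```bash
python3 - <<'E'
from h import *
a=cv2.imread("pics/w1.png");m=np.load("w1.npy",allow_pickle=True).item()
hsv=cv2.cvtColor(a,cv2.COLOR_BGR2HSV);print(hsv[160,300],hsv[212,312],hsv[188,314],hsv[240-10,330],hsv[190,365])
r0=hsv[135:228,262:362]
k=cv2.inRange(r0,(0,60,30),(14,255,110)); k=cv2.morphologyEx(k,cv2.MORPH_CLOSE,np.ones((25,25)))
c=max(cv2.findContours(k,0,2)[0],key=cv2.contourArea);r=cv2.minAreaRect(c);p=cv2.boxPoints(r)+[262,135];P=onz(m,p,.05)
print("stand px",p.round(1).tolist(),"\n",P.round(4),P.mean(0),np.linalg.norm(np.diff(P,axis=0),axis=1))
for i in range(4):
    d=P[(i+1)%4]-P[i];print("yaw mod90",(np.arctan2(d[1],d[0])+np.pi/4)%(np.pi/2)-np.pi/4)
v=cv2.inRange(hsv,(0,0,150),(40,140,255));v[:, :295]=0;v[:,332:]=0;v[:170]=0;v[224:]=0
for lo in(150,185,205,225):
    v2=v&(hsv[...,2]>=lo).astype(np.uint8)*255;c=cv2.findContours(v2,0,2)[0]
    if c:
        c=max(c,key=cv2.contourArea);r=cv2.minAreaRect(c);print(lo,r,onz(m,[r[0]],.13))
cv2.imwrite("pics/w1c.png",cv2.resize(a[140:230,265:365],None,fx=6,fy=6,interpolation=cv2.INTER_CUBIC))
E
```

```text
[ 12 137 138] [ 21  64 251] [ 16  94 155] [ 14 119 216] [ 14 126 138]
stand px [[279.0, 178.0], [323.0, 178.0], [323.0, 197.0], [279.0, 197.0]] 
 [[ 0.4842 -0.2609  0.05  ]
 [ 0.4904 -0.218   0.05  ]
 [ 0.5095 -0.2207  0.05  ]
 [ 0.5032 -0.2642  0.05  ]] [ 0.49682412 -0.24094944  0.05      ] [0.04335965 0.0192831  0.04398484]
yaw mod90 -0.1425953461156313
yaw mod90 -0.1383503870196917
yaw mod90 -0.1422708775550141
yaw mod90 -0.17074359204767608
150 ((311.5, 200.0), (19.0, 36.0), 0.0) [[ 0.49063698 -0.228007    0.13      ]]
185 ((311.5, 206.5), (17.0, 21.0), 0.0) [[ 0.4956377  -0.22874703  0.13      ]]
205 ((311.5, 209.0), (16.0, 17.0), 90.0) [[ 0.4975747  -0.22903374  0.13      ]]
225 ((312.0, 209.0), (16.0, 16.0), 90.0) [[ 0.49762815 -0.22866033  0.13      ]]
```

View pics/w1c.png

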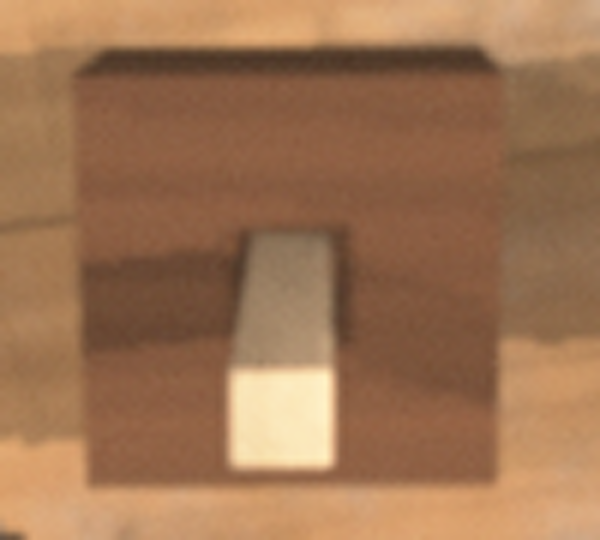

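The crop shows the rod's top face at crop corners (230,366) to (335,468), and the stand top from (77,74) to (497,485).

```bash
python3 - <<'E'
from h import *
m=np.load("w1.npy",allow_pickle=True).item()
g=lambda P,z:onz(m,(np.array(P,float)+.5)/6-.5+[265,140],z)
for n,P in(("stand",g([(77,74),(502,72),(497,483),(89,486)],.05)),("rodtop",g([(230,366),(333,366),(335,468),(229,468)],.13))):
    print(n,P.mean(0).round(4),np.linalg.norm(np.diff(P,axis=0),axis=1).round(4),[round((np.arctan2(*(P[(i+1)%4]-P[i])[1::-1])+np.pi/4)%(np.pi/2)-np.pi/4,3) for i in range(4)])
print(plan([.4975,-.2285,.21],np.pi-.14))
E
```

```text
stand [ 0.4979 -0.2289  0.05  ] [0.0685 0.0695 0.0692] [np.float64(-0.138), np.float64(-0.132), np.float64(-0.134), np.float64(-0.143)]
rodtop [ 0.4977 -0.229   0.13  ] [0.0129 0.0133 0.0134] [np.float64(-0.142), np.float64(-0.121), np.float64(-0.142), np.float64(-0.163)]
([-0.0025, -0.0059, 0.0007], [0.0005, -0.0003, -0.0007])
```

Emit:
{"op": "arm_command", "data": {"moves": [[[-0.003, -0.006, 0.02], [0, 0, 0], 0.05], [[-0.003, -0.006, 0.06], [0, 0, 0], 0.05], [[-0.003, -0.006, 0.1], [0, 0, 0], 0.05], [[-0.003, -0.006, 0.134], [0, 0, 0], 0.05], [[-0.003, -0.006, 0.134], [0, 0, 0], 0.05]]}}

```text
time: 2.65
tool_pos: [0.4955, -0.2271, 0.0729]
tool_rot: [3.138, -0.008, 3.001]
contact_force: [-0.6, 0.8, 1.1]
opening: 0.05
grip_force: 0.0
```

```bash
python3 - <<'E'
from h import *
s=robot.observe();print(s['tool_pos'],s['tool_rot'],s['contact_force'])
print(plan([.498,-.229,.076],np.pi-.138))
E
```

```text
[ 0.49553205 -0.2270654   0.0729468 ] [ 3.13769935 -0.00805566  3.00121084] [-0.56989244  0.76724079  1.07004262]
([-0.0027, -0.0016, -0.0031], [0.0039, -0.0081, -0.0024])
```

Emit:
{"op": "arm_command", "data": {"moves": [[[-0.001, -0.001, 0], [0, 0, 0], 0.05], [[-0.001, -0.001, 0], [0, 0, 0], 0.03], [[-0.001, -0.001, 0], [0, 0, 0], 0.01], [[-0.001, -0.001, 0], [0, 0, 0], 0.005], [[-0.001, -0.001, 0], [0, 0, 0], 0.005]], "squeeze": 30}}

```text
time: 3.15
tool_pos: [0.4992, -0.2312, 0.0776]
tool_rot: [-3.141, 0.001, 3.0]
contact_force: [-0.8, -0.7, 0.2]
opening: 0.0222
grip_force: 0.0
```

Emit:
{"op": "arm_command", "data": {"moves": [[[0, 0, 0], [0, 0, 0], 0.005], [[0, 0, 0], [0, 0, 0], 0.005], [[0, 0, 0], [0, 0, 0], 0.005], [[0, 0, 0], [0, 0, 0], 0.005], [[0, 0, 0], [0, 0, 0], 0.005]]}}

```text
time: 3.65
tool_pos: [0.499, -0.2301, 0.0769]
tool_rot: [3.14, -0.0, 3.0]
contact_force: [0.8, 5.7, 4.2]
opening: 0.0126
grip_force: 30.0
```

```bash
python3 - <<'E'
from h import *
s=robot.observe();print(s['tool_pos'],s['tool_rot'],s['contact_force'])
E
```

```text
[ 0.49903341 -0.23012952  0.07685958] [ 3.14023859e+00 -9.37305896e-06  2.99970097e+00] [0.84329714 5.70188674 4.20293168]
```

Emit:
{"op": "arm_command", "data": {"moves": [[[0, 0.001, -0.01], [0, 0, 0], 0.005], [[0, 0.001, -0.035], [0, 0, 0], 0.005], [[0, 0.001, -0.075], [0, 0, 0], 0.005], [[0, 0.001, -0.12], [0, 0, 0], 0.005], [[0, 0.001, -0.165], [0, 0, 0], 0.005]]}}

```text
time: 4.15
tool_pos: [0.4986, -0.2303, 0.2439]
tool_rot: [-3.141, -0.0, 3.0]
contact_force: [1.1, -0.1, -1.2]
opening: 0.0127
grip_force: 30.0
```

```bash
python3 - <<'E'
from h import *
s=robot.observe();print(s['tool_pos'],s['tool_rot'],s['contact_force'],s['opening'])
print(plan([.47,.0,.25],np.pi-.07),plan([.53,.216,.25],np.pi-.01))
E
```

```text
[ 0.49859    -0.23034745  0.24391413] [-3.14058396e+00 -3.75634514e-05  2.99952091e+00] [ 1.13130075 -0.06944193 -1.18687702] 0.012745032540344309
([0.0609, 0.224, -0.0063], [-0.001, -0.0001, -0.0721]) ([0.0321, 0.4463, -0.0065], [-0.001, -0.0001, -0.1321])
```

Emit:
{"op": "arm_command", "data": {"moves": [[[0, 0.046, -0.002], [0, 0, 0], 0.005], [[0, 0.092, -0.004], [0, 0, 0], 0.005], [[-0.005, 0.138, -0.006], [0, 0, 0], 0.005], [[-0.01, 0.184, -0.006], [0, 0, 0], 0.005], [[-0.015, 0.23, -0.006], [0, 0, 0], 0.005]]}}

```text
time: 4.65
tool_pos: [0.5466, -0.0032, 0.2486]
tool_rot: [-3.141, 0.002, 2.999]
contact_force: [0.9, -0.1, 0.7]
opening: 0.0124
grip_force: 30.0
```

Emit:
{"op": "arm_command", "data": {"moves": [[[-0.005, 0.046, 0], [0, 0, -0.03], 0.005], [[-0.01, 0.092, 0], [0, 0, -0.06], 0.005], [[-0.015, 0.138, 0], [0, 0, -0.09], 0.005], [[-0.02, 0.184, 0], [0, 0, -0.12], 0.005], [[-0.027, 0.226, 0], [0, 0, -0.13], 0.005]]}}

```text
time: 5.15
tool_pos: [0.6053, 0.2172, 0.2484]
tool_rot: [-3.141, 0.001, 3.131]
contact_force: [1.5, -0.9, -1.4]
opening: 0.0125
grip_force: 30.0
```

Emit:
{"op": "arm_command", "data": {"moves": [[[0, 0, 0], [0, 0, 0], 0.005], [[0, 0, 0], [0, 0, 0], 0.005], [[0, 0, 0], [0, 0, 0], 0.005], [[0, 0, 0], [0, 0, 0], 0.005], [[0, 0, 0], [0, 0, 0], 0.005]]}}

```text
time: 5.65
tool_pos: [0.6052, 0.2142, 0.2482]
tool_rot: [-3.142, 0.001, 3.128]
contact_force: [0.0, 1.7, -0.2]
opening: 0.0127
grip_force: 30.0
```

```bash
python3 - <<'E'
from h import *
s=robot.observe();print(s['tool_pos'],s['tool_rot'],s['contact_force'])
m=robot.camera_model("wrist");a=robot.read_camera("wrist")[:,:,::-1];cv2.imwrite("pics/w2.png",a)
np.save("w2.npy",m,allow_pickle=True)
cv2.imwrite("pics/w2c.png",cv2.resize(a[100:300,180:440],None,fx=3,fy=3,interpolation=cv2.INTER_CUBIC))
E
```

```text
[0.60515948 0.21424229 0.24820826] [-3.14151624e+00  5.24254131e-04  3.12810682e+00] [ 0.04290555  1.66237099 -0.23765135]
```

View pics/w2c.png

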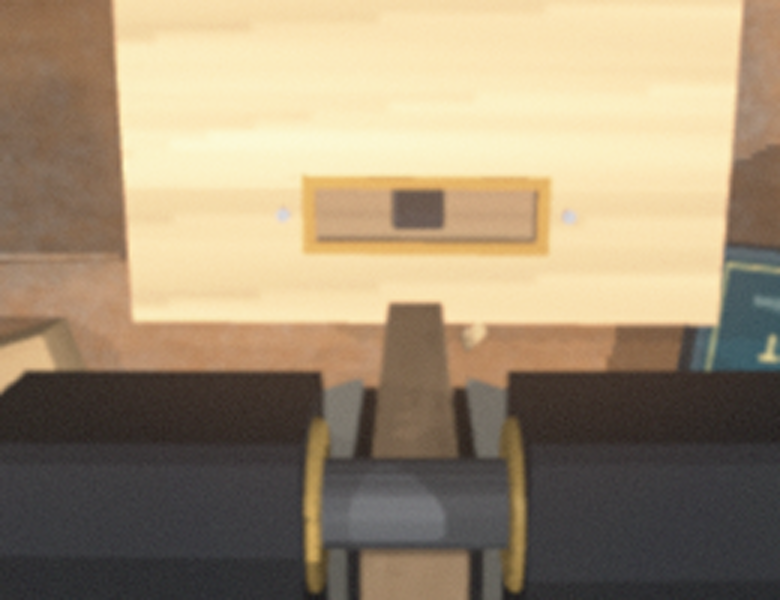

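The wrist view shows the slot's inner opening at crop (315,188) to (538,243). The dark pad is seen inside at (392–443, 209), and the held rod's lower front edge is at (388–441, 303).

```bash
python3 - <<'E'
from h import *
m=np.load("w2.npy",allow_pickle=True).item()
g=lambda P,z:onz(m,(np.array(P,float)+.5)/3-.5+[180,100],z)
S=g([(304,177),(549,177),(549,254),(304,254)],.1);I=g([(315,188),(538,188),(538,243),(315,243)],.1)
for P in(S,I): print(P.mean(0).round(4),np.linalg.norm(np.diff(P,axis=0),axis=1).round(4),P.round(4).tolist())
Q=g([(115,0),(133,322),(723,323),(742,0)],.1);print("cab sides",Q.round(4).tolist())
for z in(.068,.062,.056): print("pad",z,g([(392,209),(443,209)],z).round(4).tolist())
R=g([(388,303),(441,303)],.1812);print("tip front edge",R.round(4))
E
```

```text
[0.5908 0.2168 0.1   ] [0.0763 0.0245 0.0777] [[0.578, 0.1788, 0.1], [0.5791, 0.2551, 0.1], [0.6036, 0.2555, 0.1], [0.6025, 0.1778, 0.1]]
[0.5907 0.2168 0.1   ] [0.0696 0.0175 0.0705] [[0.5815, 0.1821, 0.1], [0.5825, 0.2517, 0.1], [0.6, 0.2519, 0.1], [0.599, 0.1814, 0.1]]
cab sides [[0.5236, 0.1239, 0.1], [0.6241, 0.1212, 0.1], [0.6272, 0.3126, 0.1], [0.5262, 0.3125, 0.1]]
pad 0.068 [[0.5937, 0.2051, 0.068], [0.5939, 0.2228, 0.068]]
pad 0.062 [[0.5946, 0.205, 0.062], [0.5949, 0.223, 0.062]]
pad 0.056 [[0.5956, 0.2048, 0.056], [0.5959, 0.2231, 0.056]]
tip front edge [[0.5977 0.2067 0.1812]
 [0.5979 0.2192 0.1812]]
```

Emit:
{"op": "arm_command", "data": {"moves": [[[0.006, 0.001, 0.0], [0, 0, 0], 0.005], [[0.0135, 0.001, 0.0], [0, 0, 0], 0.005], [[0.0135, 0.001, 0.03], [0, 0, 0], 0.005], [[0.0135, 0.001, 0.06], [0, 0, 0], 0.005], [[0.0135, 0.001, 0.068], [0, 0, 0], 0.005]]}}

```text
time: 6.2
tool_pos: [0.5892, 0.2163, 0.1766]
tool_rot: [-3.14, -0.006, 3.13]
contact_force: [-0.1, 0.1, -1.5]
opening: 0.0128
grip_force: 30.0
```

Emit:
{"op": "arm_command", "data": {"moves": [[[0, 0, 0], [0, 0, 0], 0.005], [[0, 0, 0], [0, 0, 0], 0.005], [[0, 0, 0], [0, 0, 0], 0.005], [[0, 0, 0], [0, 0, 0], 0.005], [[0, 0, 0], [0, 0, 0], 0.005]]}}

```text
time: 6.7
tool_pos: [0.5919, 0.2167, 0.1806]
tool_rot: [3.141, 0.001, 3.13]
contact_force: [-0.0, 0.7, -0.6]
opening: 0.0128
grip_force: 30.0
```

```bash
python3 - <<'E'
from h import *
s=robot.observe();print(s['tool_pos'],s['tool_rot'],s['contact_force'])
print(plan([.592,.215,.152],np.pi-.0145))
m=robot.camera_model("wrist");a=robot.read_camera("wrist")[:,:,::-1];cv2.imwrite("pics/w3c.png",cv2.resize(a[120:260,220:420],None,fx=4,fy=4,interpolation=cv2.INTER_CUBIC))
np.save("w3.npy",m,allow_pickle=True)
E
```

```text
[0.59192566 0.21672985 0.1805792 ] [3.14119894e+00 1.48501348e-03 3.12978049e+00] [-0.01457947  0.65931208 -0.55048539]
([-0.0001, -0.0017, 0.0286], [0.0004, 0.0015, 0.0027])
```

View pics/w3c.png

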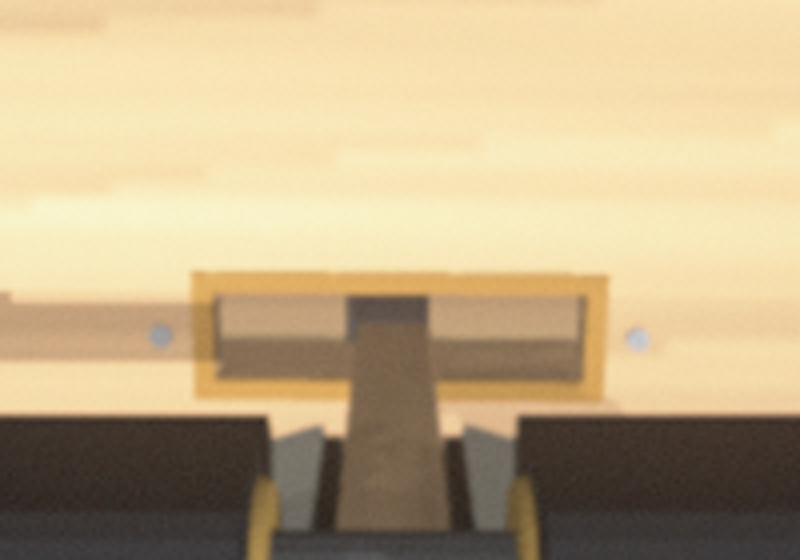

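The tip (front edge at crop (355–428, 323)) sits over the slot, whose inner edges are at rows 295–382, and above the dark pad at (347–428, 310). I'll go in.

Emit:
{"op": "arm_command", "data": {"moves": [[[0, -0.0015, 0.005], [0, 0, 0], 0.005], [[0, -0.0015, 0.01], [0, 0, 0], 0.005], [[0, -0.0015, 0.015], [0, 0, 0], 0.005], [[0, -0.0015, 0.02], [0, 0, 0], 0.005], [[0, -0.0015, 0.02], [0, 0, 0], 0.005]]}}

```text
time: 7.25
tool_pos: [0.591, 0.215, 0.1585]
tool_rot: [-3.141, -0.002, 3.13]
contact_force: [0.3, 0.7, -0.5]
opening: 0.0128
grip_force: 30.0
```

```bash
python3 - <<'E'
from h import *
m=np.load("w3.npy",allow_pickle=True).item()
print("tip edge",onz(m,(np.array([(355,323),(428,323)])+.5)/4-.5+[220,120],.1137),"slot",onz(m,(np.array([(214,295),(582,295),(585,382),(218,382)])+.5)/4-.5+[220,120],.1).mean(0))
s=robot.observe();print(s['tool_pos'],s['tool_rot'],s['contact_force'])
E
```

```text
tip edge [[0.58420271 0.20877195 0.1137    ]
 [0.58436739 0.22165839 0.1137    ]] slot [0.59098406 0.21667437 0.1       ]
[0.591037   0.21504411 0.15852081] [-3.14121133e+00 -1.91391522e-03  3.12979081e+00] [ 0.32648584  0.72260764 -0.50549815]
```

Emit:
{"op": "arm_command", "data": {"moves": [[[0, 0, 0.006], [0, 0, 0], 0.005], [[0, 0, 0.012], [0, 0, 0], 0.005], [[0, 0, 0.018], [0, 0, 0], 0.005], [[0, 0, 0.02], [0, 0, 0], 0.005], [[0, 0, 0.02], [0, 0, 0], 0.005]]}}

```text
time: 7.75
tool_pos: [0.5913, 0.2151, 0.1392]
tool_rot: [-3.141, -0.001, 3.13]
contact_force: [0.5, -0.3, 0.4]
opening: 0.0128
grip_force: 30.0
```

Emit:
{"op": "arm_command", "data": {"moves": [[[0, 0, 0.001], [0, 0, 0], 0.005], [[0, 0, 0.002], [0, 0, 0], 0.005], [[0, 0, 0.003], [0, 0, 0], 0.005], [[0, 0, 0.004], [0, 0, 0], 0.005], [[0, 0, 0.005], [0, 0, 0], 0.005]]}}

```text
time: 8.25
tool_pos: [0.5916, 0.2152, 0.1347]
tool_rot: [3.141, 0.0, 3.13]
contact_force: [0.9, -0.4, -0.7]
opening: 0.0128
grip_force: 30.0
```

Emit:
{"op": "arm_command", "data": {"moves": [[[0, 0, 0.001], [0, 0, 0], 0.005], [[0, 0, 0.002], [0, 0, 0], 0.005], [[0, 0, 0.003], [0, 0, 0], 0.005], [[0, 0, 0.003], [0, 0, 0], 0.005], [[0, 0, 0.003], [0, 0, 0], 0.005]]}}

```text
time: 8.75
tool_pos: [0.5916, 0.2152, 0.1318]
tool_rot: [3.142, 0.0, 3.13]
contact_force: [-0.6, -0.2, 0.8]
opening: 0.0131
grip_force: 30.0
```

Emit:
{"op": "arm_command", "data": {"moves": [[[0, 0, 0.001], [0, 0, 0], 0.005], [[0, 0, 0.002], [0, 0, 0], 0.005], [[0, 0, 0.003], [0, 0, 0], 0.005], [[0, 0, 0.003], [0, 0, 0], 0.005], [[0, 0, 0.003], [0, 0, 0], 0.005]]}}

```text
time: 9.25
tool_pos: [0.5918, 0.2152, 0.129]
tool_rot: [3.141, 0.001, 3.13]
contact_force: [0.2, -0.5, 4.1]
opening: 0.0132
grip_force: 30.0
```

Emit:
{"op": "arm_command", "data": {"moves": [[[0, 0, 0.001], [0, 0, 0], 0.005], [[0, 0, 0.002], [0, 0, 0], 0.005], [[0, 0, 0.002], [0, 0, 0], 0.005], [[0, 0, 0.002], [0, 0, 0], 0.005], [[0, 0, 0.002], [0, 0, 0], 0.005]]}}

```text
time: 9.75
tool_pos: [0.5918, 0.2152, 0.1269]
tool_rot: [3.141, 0.001, 3.13]
contact_force: [1.7, 0.8, 4.7]
opening: 0.0129
grip_force: 30.0
```

Emit:
{"op": "arm_command", "data": {"moves": [[[0, 0, 0.001], [0, 0, 0], 0.005], [[0, 0, 0.002], [0, 0, 0], 0.005], [[0, 0, 0.002], [0, 0, 0], 0.005], [[0, 0, 0.002], [0, 0, 0], 0.005], [[0, 0, 0.002], [0, 0, 0], 0.005]]}}

```text
time: 10.25
tool_pos: [0.5919, 0.2152, 0.1251]
tool_rot: [3.141, 0.001, 3.13]
contact_force: [0.6, -0.1, 6.2]
opening: 0.013
grip_force: 30.0
```

```bash
python3 - <<'E'
from h import *
s=robot.observe();print(s['tool_pos'],s['contact_force'])
a=cv2.imread("pics/side0.png");b=robot.read_camera("side")[:,:,::-1]
d=cv2.absdiff(a,b)[140:230,235:340];print((d.max(2)>40).sum())
cv2.imwrite("pics/s2.png",np.hstack([cv2.resize(x[120:230,230:345],None,fx=3.4,fy=3.4) for x in(a,b)]))
E
```

```text
[0.59186844 0.21518064 0.12506481] [ 0.59472138 -0.14796294  6.19168722]
837
```

View pics/s2.png

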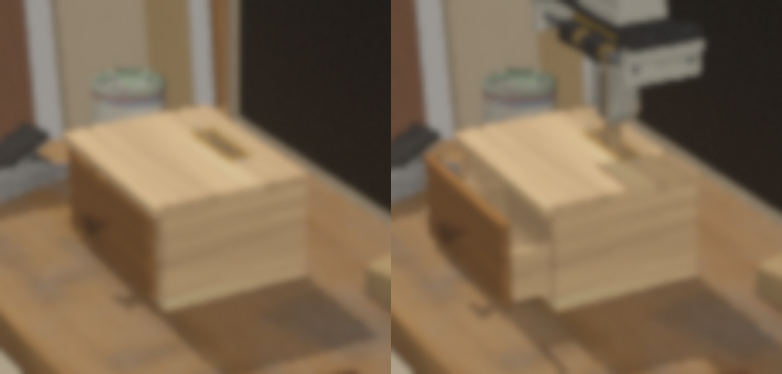

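The right panel shows the drawer has sprung open, with its front at (470,220), about 35 mm clear of the cabinet while the rod is still in the slot. Now I'll withdraw and return.

Emit:
{"op": "arm_command", "data": {"moves": [[[0, 0, -0.01], [0, 0, 0], 0.005], [[0, 0, -0.03], [0, 0, 0], 0.005], [[0, 0, -0.06], [0, 0, 0], 0.005], [[0, 0, -0.095], [0, 0, 0], 0.005], [[0, 0, -0.125], [0, 0, 0], 0.005]]}}

```text
time: 10.8
tool_pos: [0.5909, 0.2152, 0.251]
tool_rot: [-3.141, -0.002, 3.13]
contact_force: [0.2, 0.2, -0.1]
opening: 0.0125
grip_force: 30.0
```

```bash
python3 - <<'E'
from h import *
s=robot.observe();print(s['tool_pos'],s['tool_rot'])
print(plan([.499,-.230,.25],np.pi-.138),plan([.513,-.230,.20],np.pi-.138))
E
```

```text
[0.59088827 0.21516038 0.25101113] [-3.14149453e+00 -1.53586157e-03  3.12991989e+00]
([0.0867, -0.4462, 0.0012], [-0.0002, -0.0015, 0.1263]) ([0.0726, -0.446, 0.0512], [-0.0002, -0.0015, 0.1263])
```

Emit:
{"op": "arm_command", "data": {"moves": [[[0.008, -0.045, 0], [0, 0, 0], 0.005], [[0.016, -0.09, 0], [0, 0, 0], 0.005], [[0.025, -0.135, 0], [0, 0, 0], 0.005], [[0.034, -0.18, 0], [0, 0, 0], 0.005], [[0.042, -0.225, 0], [0, 0, 0], 0.005]]}}

```text
time: 11.3
tool_pos: [0.5455, -0.0106, 0.2494]
tool_rot: [3.141, -0.002, 3.13]
contact_force: [0.9, -0.3, 0.3]
opening: 0.0127
grip_force: 30.0
```

Emit:
{"op": "arm_command", "data": {"moves": [[[0.009, -0.045, 0], [0, 0, 0.03], 0.005], [[0.018, -0.09, 0], [0, 0, 0.06], 0.005], [[0.027, -0.135, 0], [0, 0, 0.09], 0.005], [[0.036, -0.18, 0], [0, 0, 0.12], 0.005], [[0.045, -0.221, 0], [0, 0, 0.126], 0.005]]}}

```text
time: 11.8
tool_pos: [0.498, -0.2313, 0.2494]
tool_rot: [3.141, -0.002, 3.003]
contact_force: [0.1, 0.1, -0.5]
opening: 0.0123
grip_force: 30.0
```

Emit:
{"op": "arm_command", "data": {"moves": [[[0, 0, 0.015], [0, 0, 0], 0.005], [[0, 0, 0.03], [0, 0, 0], 0.005], [[0, 0, 0.03], [0, 0, 0], 0.005], [[0, 0, 0.03], [0, 0, 0], 0.005], [[0, 0, 0.03], [0, 0, 0], 0.005]]}}

```text
time: 12.3
tool_pos: [0.4996, -0.2295, 0.2205]
tool_rot: [-3.141, 0.001, 3.004]
contact_force: [0.8, -0.3, -0.6]
opening: 0.0128
grip_force: 30.0
```

```bash
python3 - <<'E'
from h import *
s=robot.observe();print(s['tool_pos'],s['tool_rot'],s['contact_force'])
print(plan([.499,-.230,.25],np.pi-.138))
m=robot.camera_model("wrist");a=robot.read_camera("wrist")[:,:,::-1];cv2.imwrite("pics/w4c.png",cv2.resize(a[130:270,240:400],None,fx=4,fy=4,interpolation=cv2.INTER_CUBIC))
np.save("w4.npy",m,allow_pickle=True)
E
```

```text
[ 0.49962988 -0.22954046  0.22048905] [-3.14141162e+00  7.77791953e-04  3.00444490e+00] [ 0.82128407 -0.32481526 -0.57916006]
([0.0005, -0.0005, -0.0295], [-0.0002, 0.0008, 0.0009])
```

View pics/w4c.png

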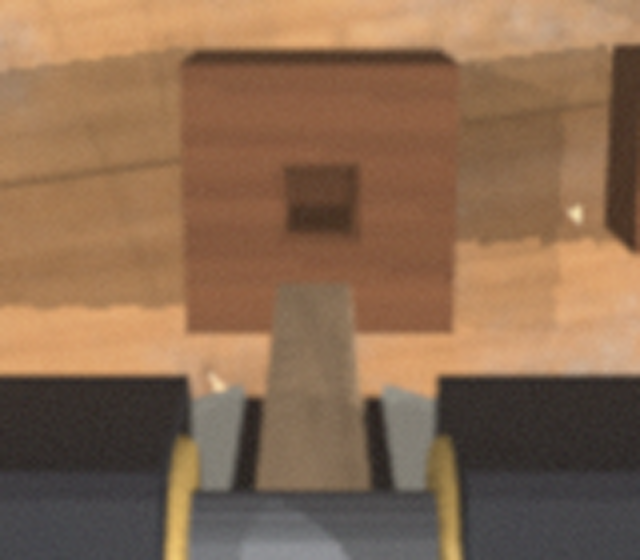

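The stand's hole is at crop (283,166) to (359,238), and the rod tip's front edge is at (277–353, 284). I'll work out the offset between them.

```bash
python3 - <<'E'
from h import *
m=np.load("w4.npy",allow_pickle=True).item()
g=lambda P,z:onz(m,(np.array(P,float)+.5)/4-.5+[240,130],z)
H=g([(283,166),(359,166),(359,238),(283,238)],.05);S=g([(183,62),(457,62),(453,332),(188,332)],.05)
for P in (H,S): print(P.mean(0).round(4),np.linalg.norm(np.diff(P,axis=0),axis=1).round(4),[round((np.arctan2(*(P[(i+1)%4]-P[i])[1::-1])+np.pi/4)%(np.pi/2)-np.pi/4,3) for i in range(4)])
e=g([(277,284),(353,284)],.1535);d=np.array([np.cos(.138),-np.sin(.138),0]);print(e,"tip",e.mean(0)+.0064*d)
E
```

```text
[ 0.4981 -0.2288  0.05  ] [0.0192 0.0186 0.0195] [np.float64(-0.138), np.float64(-0.13), np.float64(-0.138), np.float64(-0.144)]
[ 0.4976 -0.2289  0.05  ] [0.068  0.0699 0.0691] [np.float64(-0.138), np.float64(-0.127), np.float64(-0.138), np.float64(-0.143)]
[[ 0.49140242 -0.23628819  0.1535    ]
 [ 0.49324919 -0.22298829  0.1535    ]] tip [ 0.49866496 -0.23051864  0.1535    ]
```

Emit:
{"op": "arm_command", "data": {"moves": [[[0.001, 0.0015, 0.01], [0, 0, 0], 0.005], [[0.001, 0.0015, 0.045], [0, 0, 0], 0.005], [[0.001, 0.0015, 0.075], [0, 0, 0], 0.005], [[0.001, 0.0015, 0.09], [0, 0, 0], 0.005], [[0.001, 0.0015, 0.09], [0, 0, 0], 0.005]]}}

```text
time: 12.85
tool_pos: [0.4971, -0.227, 0.1271]
tool_rot: [3.139, -0.005, 3.004]
contact_force: [-1.2, 0.2, 0.1]
opening: 0.0127
grip_force: 30.0
```

Emit:
{"op": "arm_command", "data": {"moves": [[[0, 0, 0.0], [0, 0, 0], 0.005], [[0, 0, 0.004], [0, 0, 0], 0.005], [[0, 0, 0.009], [0, 0, 0], 0.005], [[0, 0, 0.014], [0, 0, 0], 0.005], [[0, 0, 0.018], [0, 0, 0], 0.005]]}}

```text
time: 13.35
tool_pos: [0.4985, -0.2281, 0.1114]
tool_rot: [3.142, 0.0, 3.004]
contact_force: [-0.0, 0.6, -0.4]
opening: 0.0129
grip_force: 30.0
```

Emit:
{"op": "arm_command", "data": {"moves": [[[0, 0, 0.007], [0, 0, 0], 0.005], [[0, 0, 0.014], [0, 0, 0], 0.005], [[0, 0, 0.021], [0, 0, 0], 0.005], [[0, 0, 0.028], [0, 0, 0], 0.005], [[0, 0, 0.03], [0, 0, 0], 0.005]]}}

```text
time: 13.85
tool_pos: [0.498, -0.2279, 0.0806]
tool_rot: [3.141, -0.002, 3.004]
contact_force: [0.2, -0.3, -0.4]
opening: 0.0127
grip_force: 30.0
```

Emit:
{"op": "arm_command", "data": {"moves": [[[0, 0, 0.0], [0, 0, 0], 0.005], [[0, 0, 0.001], [0, 0, 0], 0.005], [[0, 0, 0.002], [0, 0, 0], 0.005], [[0, 0, 0.003], [0, 0, 0], 0.005], [[0, 0, 0.003], [0, 0, 0], 0.005]]}}

```text
time: 14.35
tool_pos: [0.4985, -0.2282, 0.0787]
tool_rot: [3.142, 0.0, 3.004]
contact_force: [-0.2, -0.0, -0.3]
opening: 0.0127
grip_force: 30.0
```

Emit:
{"op": "arm_command", "data": {"moves": [[[0, 0, 0.001], [0, 0, 0], 0.005], [[0, 0, 0.0015], [0, 0, 0], 0.005], [[0, 0, 0.0015], [0, 0, 0], 0.015], [[0, 0, 0.0015], [0, 0, 0], 0.025], [[0, 0, 0.0015], [0, 0, 0], 0.045]]}}

```text
time: 14.85
tool_pos: [0.4986, -0.2282, 0.0773]
tool_rot: [3.142, 0.0, 3.004]
contact_force: [-0.2, 0.6, 0.6]
opening: 0.0263
grip_force: 0.0
```

Emit:
{"op": "arm_command", "data": {"moves": [[[0, 0, 0], [0, 0, 0], 0.05], [[0, 0, 0], [0, 0, 0], 0.05], [[0, 0, 0], [0, 0, 0], 0.05], [[0, 0, 0], [0, 0, 0], 0.05], [[0, 0, 0], [0, 0, 0], 0.05]]}}

```text
time: 15.35
tool_pos: [0.4985, -0.2281, 0.0772]
tool_rot: [3.141, 0.0, 3.004]
contact_force: [0.3, -0.5, -0.6]
opening: 0.0496
grip_force: 0.0
```

Emit:
{"op": "arm_command", "data": {"moves": [[[0, 0, -0.015], [0, 0, 0], 0.05], [[0, 0, -0.05], [0, 0, 0], 0.05], [[0, 0, -0.09], [0, 0, 0], 0.05], [[0, 0, -0.13], [0, 0, 0], 0.05], [[0, 0, -0.135], [0, 0, 0], 0.05]]}}

```text
time: 15.85
tool_pos: [0.5006, -0.2294, 0.2175]
tool_rot: [-3.138, 0.009, 3.004]
contact_force: [0.1, -1.2, 0.1]
opening: 0.0503
grip_force: 0.0
```

```bash
python3 - <<'E'
from h import *
a=robot.read_camera("wrist")[:,:,::-1];b=robot.read_camera("side")[:,:,::-1]
cv2.imwrite("pics/f.png",np.hstack([cv2.resize(a[120:260,230:430],(400,280)),cv2.resize(b[100:310,200:500],(400,280))]))
E
```

```text
(no output)
```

View pics/f.png

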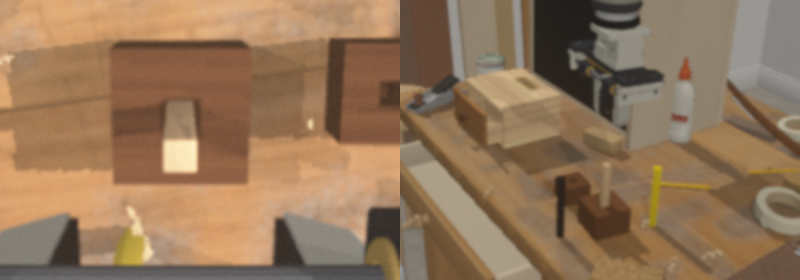

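The rod stands upright in its stand (left panel (180,155), right panel (605,190)). The drawer is open at (472,110), the gripper is clear, and the other things are where they were. Handing in.

```bash
python3 -c "
from cell import robot
print(robot.hand_in())"
```

```text
the job is handed in; nothing more can be done
None
```

The drawer sprang open at about 6 N on the pad with the rod still in the slot; the rod is back upright in its stand and released, the last pictures show the drawer open and nothing else disturbed, and the job was handed in at about 16 s.

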